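# Stand the fallen dropper bottles back up in the caddy

### The arm

A 7-joint arm with a two-finger parallel gripper is mounted at the origin on a cart in front of the work surface, level with it; the furniture and walls round the work are solid. World frame = base frame: x ahead of the robot, y to its left, z up, the work surface at z = 0. Lengths are in mm, angles in rad, forces in N, time in s.
With the tool pointing down it reaches from about 400 to 900 mm from the base axis. Payload 5.5 kg.
Tool frame: the origin (TCP) lies midway between the tips of the shut fingers; the grasp point (between the pads) lies 19 mm behind it; z points along the fingers, y is the line along which they close (so a half turn about z gives the same grasp; the last joint's range is limited). The gripper opens to 92 mm and grips with 3 to 60 N. Pads are 19 mm wide; open, the fingers measure 130 mm over their backs; the gripper's body (75 mm by 190 mm) begins 47 mm behind the grasp point.
Start: joints at [1.427, 0.501, -0.427, 1.55, 0.221, 1.138, -0.21], TCP at [257.219, -596.941, 226.729] pointing down, gripper open.
Joint ranges: [-2.88, 2.88], [-0.31, 2.03], [-1.54, 1.56], [0.2, 2.42], [-1.41, 4.55], [0.19, 2.02], [-2.57, 2.57]. Speed limits (rad/s): [2.57, 2.57, 3.14, 3.14, 3.14, 3.14, 3.14].

### API

Orientations are given as a unit quaternion [x, y, z, w].
In Python, from cell import robot gives the robot as it stands.
- The arm moves only by the tool apply_moves, never from a script. Its argument "series" is one flat list of numbers, 5 for each row, row after row: the shift along the world's x, y, z in mm, then the turn about the world's z in degrees, then the finger opening in mm, from 0 to 91.8. A call has 1 to 5 rows; each row shifts and turns the commanded pose from where the row before left it; what a row does not reach is not made up. A row lasts 1/10 s, in which the tool goes at most 50 mm and 8.59 degrees, less where a joint would pass 70% of its speed; a pose out of reach is approached as far as the arm can. A call is refused whole if a number of a shift passes 50 or a number of a turn 8.59, either way. A call with a gripper value outside its range is refused whole. The fingers move at their own pace and stop on an object; the grip force is fixed at half the most. Time passes only in rows, so rows that do not move let the fingers close. It gives the time, the measured TCP pose, the force, the opening and the grip force at its end, in the units of the state.
- robot.observe(): the state, without advancing time (a new reading comes with each control period).
- robot.read_camera(name): name is "scene" or "side" or "wrist"; returns a dict with "color" (384x512x3 uint8, red, green, blue), "intrinsics" (3x3 intrinsics, pixels), "cam_to_world" (4x4, takes a point from camera to world coordinates). Camera axes: x right, y down, z forward; pixel columns grow to the right and rows downward; lengths in mm; the calibration is good to about 2 mm. A picture is of the moment at which its call begins. There is no depth.
- robot.sign_off(): hands the job in; it is judged then, once.
The state is a dict: "time": time; "joint_positions": joint angles; "joint_velocities": joint speeds; "effort": joint torques, N m; "tcp_pos": TCP position; "ee_rot": TCP orientation; "contact_force": force on the tool from outside, world axes, zero at the start; "wrist_torque": the same for the moment, N m; "grip_width": finger opening in mm; "gripper_force": force on a finger pad.
Only numpy, scipy, OpenCV 4.12 (cv2) and the standard library are available. Lean on these libraries where they do the work, as an engineer would, in place of code of your own. Each camera call takes 0.05 s, during which the arm holds its last target. There are 200 camera calls.

### The job

The desk was bumped and two dropper bottles toppled, one onto the desk and one into the black tray. Stand both upright, caps up, on the floor of the grey caddy, beside the bottle that still stands there. Leave that bottle standing in its place, and do not shift the other things on the desk.

Things in the scene. Friction and masses are not known exactly. Their poses are not given: they have to be found in the camera images.
- bottle_a: amber dropper bottle with a white label and black cap, 102 mm tall, 0.07 kg: body of radius 16 mm up to 70 mm from the base, collar radius 12 mm to 77 mm, cap radius 6.5 mm to 102 mm. Origin: centre of its base; +z from base to cap. Starts toppled, lying on the desk (axis 16 mm above it), cap more or less to the robot's left.
- bottle_b: amber dropper bottle with a white label and black cap, 102 mm tall, 0.07 kg: body of radius 16 mm up to 70 mm from the base, collar radius 12 mm to 77 mm, cap radius 6.5 mm to 102 mm. Origin: centre of its base; +z from base to cap. Starts toppled, lying roughly lengthwise in the tray (axis 19 mm above the desk), cap more or less to the robot's left.
- bottle_c: amber dropper bottle with a white label and black cap, 102 mm tall, 0.07 kg: body of radius 16 mm up to 70 mm from the base, collar radius 12 mm to 77 mm, cap radius 6.5 mm to 102 mm. Origin: centre of its base; +z from base to cap. Already stands upright somewhere along the caddy; it stays there.
- caddy: grey open box, fixed to the desk, outside 90 (x) x 260 (y) x 29 mm high, walls 5 mm, inner floor 80 x 250 mm at 5 mm above the desk. Origin: centre of its underside; y along its length, z up. No partitions.
- catch_tray: shallow black tray, fixed to the desk, 140 (x) x 180 (y) x 17.5 mm high, walls 5 mm, floor 3 mm thick. Origin: centre of its underside; y along its length.
- mug: white mug with its handle, 92 x 127 x 95 mm, standing. Bystander. Origin: underside, near the middle; z up.
- pen_pot: white pen pot with pens, 82 x 96 x 162 mm, standing. Bystander. Origin: underside, near the middle; z up.
- tape_measure: yellow tape measure, 38 x 73 x 60 mm, standing on its edge. Bystander. Origin: underside, near the middle; z up.
- memo_pad: yellow block of notes, 76 x 76 x 17 mm. Bystander. Origin: underside, near the middle; z up.
- mouse: black computer mouse, 124 x 76 x 48 mm (long side along its x). Bystander. Origin: underside, near the middle; z up.
- phone: black phone lying face up, 147 x 72 x 8 mm (long side along its x). Bystander. Origin: underside, near the middle; z up.
There are look-alikes about, which are no part of the job. What is shaped like the bottle_c but red or yellow is not meant.

How it is judged:
By the outcome, as a careful person would: the job done as asked, in the order asked, and still so for the second after the job is handed in, with the robot touching nothing.
It also fails if it takes over 58 s, if anything falls off the work surface, if the arm or the gripper's body presses on something with over 40 N, if the wrist force passes 120 N, or if a joint passes its speed limit or range.

## Working session

There is one attempt and no reset: what is moved stays moved. The work goes in short steps, Python scripts to look and compute and a tool call to move; the robot and the scene stay as the last step left them, time stands still between calls to the robot, and variables do not carry over. Pictures are saved under pics/ and viewed, at most 10 in all, crops included, and the job is handed in when it is done.

Besides the shell and the picture viewer there is one more tool, called after "Call:" as a command line: name --argument value ..., lists and objects as JSON in quotes. apply_moves: Moves the arm, as the interface text tells. Its arguments: {"type":"object","properties":{"series":{"type":"array"}},"required":["series"]}

```bash
mkdir -p pics
cat > h.py <<'E'
import numpy as np, cv2
from cell import robot
def snap(n,f,crop=None,s=1):
    r=robot.read_camera(n); im=r["color"][:,:,::-1].copy()
    if crop: x0,y0,x1,y1=crop; im=im[y0:y1,x0:x1]
    if s!=1: im=cv2.resize(im,None,fx=s,fy=s,interpolation=cv2.INTER_CUBIC)
    cv2.imwrite("pics/"+f,im); np.savez("pics/"+n+".npz",K=r["intrinsics"],T=r["cam_to_world"]); return r
def pt(n,u,v,z):
    d=np.load("pics/"+n+".npz"); K,T=d["K"],d["T"]
    r=T[:3,:3]@np.linalg.inv(K)@[u,v,1]; c=T[:3,3]; return np.round(c+r*(z-c[2])/r[2],1)
def proj(n,p):
    d=np.load("pics/"+n+".npz"); K,T=d["K"],d["T"]
    q=K@(T[:3,:3].T@(np.array(p)-T[:3,3])); return np.round(q[:2]/q[2],1)
E
python3 - <<'E'
from h import *
a=snap("scene","s0.png")["color"]; 
import cv2
b=snap("side","d0.png")
for n in("scene","side"): d=np.load("pics/%s.npz"%n); print(n,d["T"].round(2).tolist())
s=robot.observe(); print(s["time"],s["ee_rot"],s["grip_width"])
for n,f in(("s0","S"),("d0","D")):
    cv2.imwrite("pics/%s.png"%f,cv2.resize(cv2.imread("pics/%s.png"%n),(800,600),interpolation=cv2.INTER_CUBIC))
E
```

```text
scene [[-0.86, -0.41, 0.32, 176.0], [-0.52, 0.65, -0.55, 688.01], [0.02, -0.64, -0.77, 974.59], [0.0, 0.0, 0.0, 1.0]]
side [[-0.88, -0.24, 0.41, 103.75], [-0.48, 0.49, -0.73, 839.03], [-0.02, -0.84, -0.55, 656.89], [0.0, 0.0, 0.0, 1.0]]
0.1 [ 9.79382447e-01  2.02012975e-01 -1.54012804e-04 -8.69279242e-04] 91.56760569093224
```

View pics/S.png

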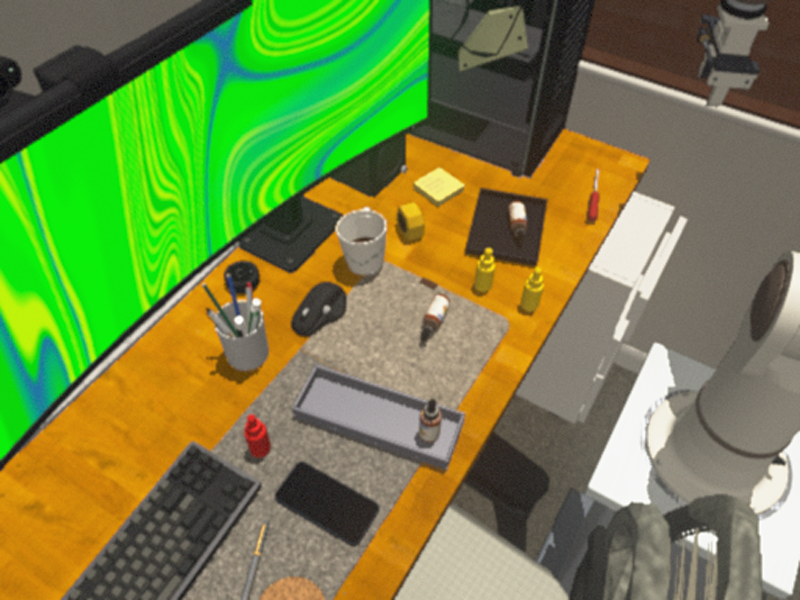

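View pics/D.png

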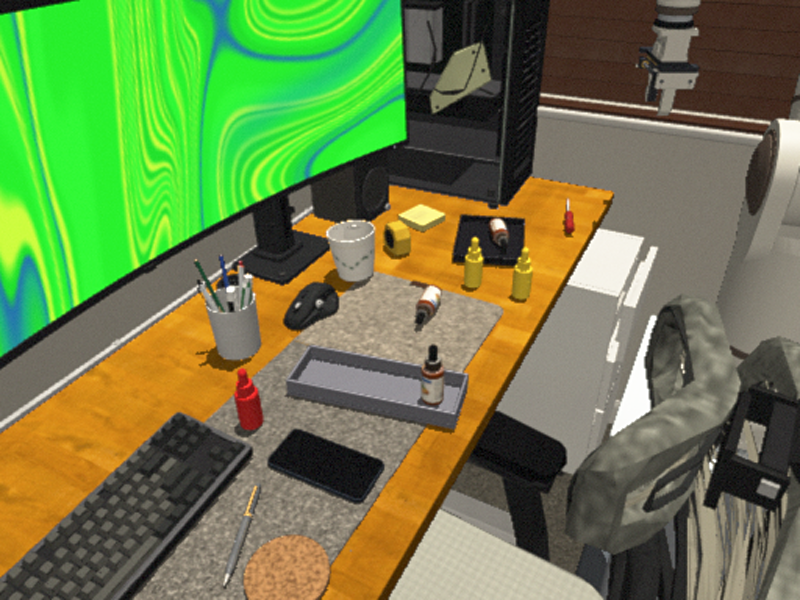

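Run:
```python
from h import *
s=cv2.imread("pics/s0.png"); d=cv2.imread("pics/d0.png")
def c(i,x,y): return cv2.resize(i[y:y+50,x:x+66],(396,300),interpolation=cv2.INTER_CUBIC)
m=np.vstack([np.hstack([c(s,245,175),c(s,297,117)]),np.hstack([c(d,240,170),c(d,285,130)])])
cv2.imwrite("pics/m1.png",m)
k=lambda n,u,v,z:pt(n,u/1.5625,v/1.5625,z)
print("caddy s",[k("scene",*p,29).tolist() for p in((318,368),(293,410),(446,467),(463,412))])
print("caddy d",[k("side",*p,29).tolist() for p in((306,348),(287,381),(461,427),(468,374))])
print("tray",[k("scene",*p,17.5).tolist() for p in((480,190),(547,197),(540,262),(467,254))])
print("A",k("scene",445,300,16),k("scene",425,338,16),"B",k("scene",516,205,19),k("scene",521,236,19))
for n,u,v,z,l in(("scene",485,290,0,"y1"),("scene",532,310,0,"y2"),("scene",432,440,5,"c"),("scene",362,272,0,"mug"),("scene",320,330,0,"mouse"),("scene",258,455,0,"red"),("scene",410,238,0,"tape"),("scene",432,400,102,"ccap"),("side",433,348,102,"ccap")): print(l,k(n,u,v,z))
```

```text
caddy s [[606.4, 216.1, 29.0], [593.5, 301.1, 29.0], [341.5, 259.0, 29.0], [363.8, 163.0, 29.0]]
caddy d [[612.7, 224.2, 29.0], [592.8, 301.3, 29.0], [326.3, 269.1, 29.0], [359.8, 165.4, 29.0]]
tray [[584.8, -330.4, 17.5], [456.8, -385.9, 17.5], [394.3, -209.1, 17.5], [522.2, -153.2, 17.5]]
A [503.2 -31.8  16. ] [491.4  61.3  16. ] B [ 500.7 -327.5   19. ] [ 454.1 -251.6   19. ]
y1 [ 456.9 -104.8    0. ]
y2 [ 362.  -107.8    0. ]
c [386.5 219.7   5. ]
mug [676.4 -20.2   0. ]
mouse [663.7 134.3   0. ]
red [604.1 381.3   0. ]
tape [ 645.4 -146.6    0. ]
ccap [397.8 209.8 102. ]
ccap [394.6 215.4 102. ]
```

View pics/m1.png

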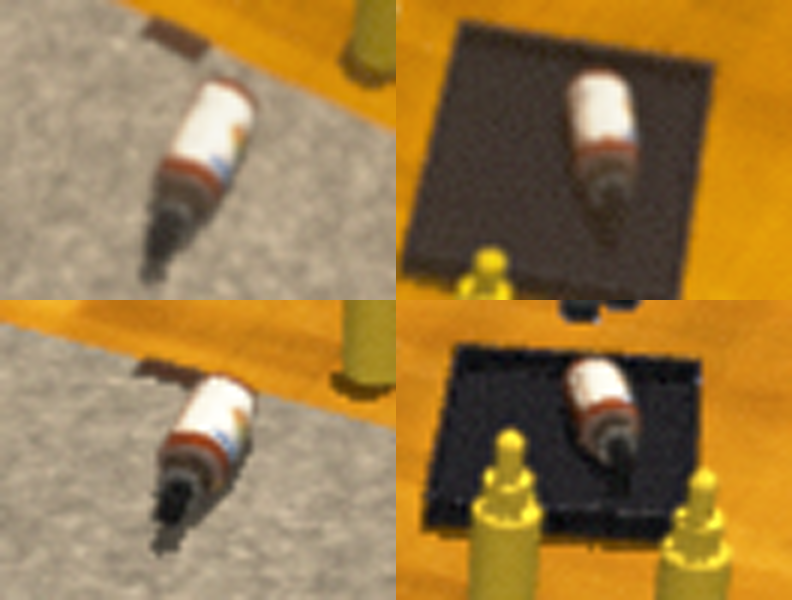

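The scene view shows A lying on the mat with its base near (284,190) and cap near (270,221). B is in the tray, base near (330,131), cap near (333,151). The caddy runs along x, with C standing at its near end. I'll move above A for a wrist view.

Call:
apply_moves --series '[16, 41, 0, 5, 91, 16, 41, 0, 5, 91, 16, 41, 0, 5, 91, 16, 41, 0, 5, 91, 16, 41, 0, 5, 91]'

```text
time: 0.6
tcp_pos: [337.3, -390.0, 226.4]
ee_rot: [0.912, 0.411, -0.0, -0.0]
contact_force: [1.1, -0.4, 0.5]
grip_width: 91.0
gripper_force: 0.0
```

Call:
apply_moves --series '[16, 41, 0, 5, 91, 16, 41, 0, 5, 91, 16, 41, 0, 5, 91, 16, 41, 0, 5, 91, 16, 41, 0, 5, 91]'

```text
time: 1.1
tcp_pos: [417.2, -185.3, 226.7]
ee_rot: [0.801, 0.598, -0.0, 0.0]
contact_force: [0.1, 0.5, 0.2]
grip_width: 91.1
gripper_force: 0.0
```

Call:
apply_moves --series '[16, 41, 0, 5, 91, 16, 41, 0, 5, 91, 16, 41, 0, 5, 91, 16, 41, 0, 5, 91, 16, 41, 0, 5, 91]'

```text
time: 1.6
tcp_pos: [497.4, 19.4, 226.6]
ee_rot: [0.653, 0.757, -0.0, 0.0]
contact_force: [1.0, -0.1, -0.3]
grip_width: 90.8
gripper_force: 0.0
```

Run:
```python
from h import *
s=robot.observe(); print(s["time"],s["tcp_pos"],s["ee_rot"],s["joint_positions"],s["contact_force"])
snap("wrist","w1.png"); d=np.load("pics/wrist.npz"); print(d["T"].round(2).tolist())
```

```text
1.6 [497.37860979  19.3818062  226.61043842] [ 6.52906034e-01  7.57438872e-01 -2.26952137e-04  1.19808848e-04] [ 0.73115439  0.33531155 -0.9797786   1.91309193  0.3192435   1.05937087
 -0.23431829] [ 1.03735917 -0.0552559  -0.29243606]
[[0.99, 0.14, 0.05, 485.15], [0.15, -0.94, -0.31, 103.92], [-0.0, 0.31, -0.95, 385.43], [0.0, 0.0, 0.0, 1.0]]
```

View pics/w1.png

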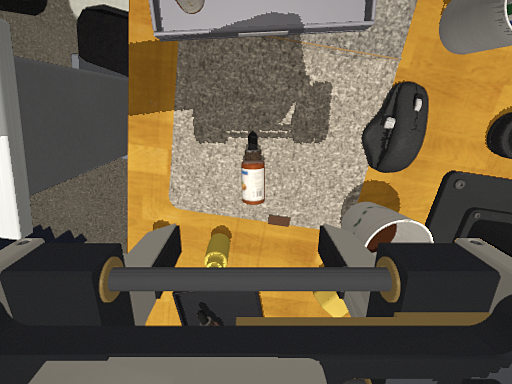

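Run:
```python
from h import *
for u,v,z in((253,133,12),(253,150,16),(252.5,180,16),(252,204,30),(240.5,180,16),(265,180,16),(157,38,29),(373,24,29),(155,32,29),(193,0,102)): print(u,v,pt("wrist",u,v,z))
```

```text
253 133 [495.8  66.7  12. ]
253 150 [499.2  44.2  16. ]
252.5 180 [505.1   1.4  16. ]
252 204 [509.  -29.8  30. ]
240.5 180 [488.1  -1.1  16. ]
265 180 [522.9   4.1  16. ]
157 38 [366.2 160.7  29. ]
373 24 [614.7 212.6  29. ]
155 32 [363.6 166.6  29. ]
193 0 [421.5 184.5 102. ]
```

The wrist view shows A with its cap tip at (253,133) and base at (252,204). That is a 99 mm span and matches the 102 mm bottle. The tool is already aligned, so I'll descend and grip about 60 mm from the base.

Call:
apply_moves --series '[4, 9, -42, 0, 70, 0, 0, -45, 0, 70, 0, 0, -45, 0, 70, 0, 0, -45, 0, 70, 0, 0, -30, 0, 70]'

```text
time: 2.15
tcp_pos: [499.0, 26.6, 16.5]
ee_rot: [0.654, 0.756, -0.001, -0.002]
contact_force: [-1.1, 0.0, -0.3]
grip_width: 70.1
gripper_force: 0.0
```

Call:
apply_moves --series '[0, 0, -14, 0, 70, 0, 0, 0, 0, 20, 0, 0, 0, 0, 20, 0, 0, 0, 0, 20, 0, 0, 0, 0, 20]'

```text
time: 2.65
tcp_pos: [502.6, 26.9, 7.3]
ee_rot: [0.654, 0.756, 0.001, 0.001]
contact_force: [-0.2, 0.4, 0.2]
grip_width: 42.8
gripper_force: 0.0
```

Call:
apply_moves --series '[0, 0, 0, 0, 20, 0, 0, 0, 0, 20, 0, 0, 20, 0, 20, 0, 0, 30, 0, 20, 0, 0, 30, 0, 20]'

```text
time: 3.15
tcp_pos: [500.5, 27.1, 86.3]
ee_rot: [0.654, 0.757, -0.0, -0.001]
contact_force: [0.5, -0.9, -0.7]
grip_width: 30.8
gripper_force: 30.0
```

Run:
```python
from h import *
snap("side","d2.png",(200,120,360,240),5); snap("wrist","w2.png")
print(robot.observe()["grip_width"])
```

```text
30.488752515375687
```

View pics/d2.png

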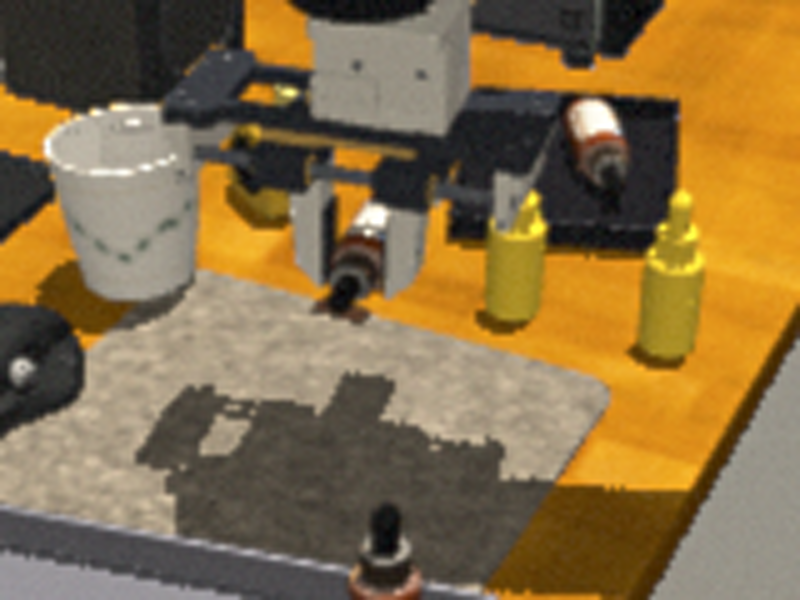

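A is gripped level between the fingers, with cap and collar visible near (350,280) in the crop. Next I'll carry it over the caddy's far part, higher up, and measure the caddy with overlays.

Call:
apply_moves --series '[8, 40, 20, 0.6, 20, 8, 42, 20, 0.6, 20, 8, 42, 10, 0.6, 20, 8, 42, 0, 0.6, 20, 8, 42, 0, 0.6, 20]'

```text
time: 3.75
tcp_pos: [541.5, 236.1, 135.4]
ee_rot: [0.634, 0.773, -0.0, 0.0]
contact_force: [1.3, -0.6, -0.9]
grip_width: 30.9
gripper_force: 30.0
```

Call:
apply_moves --series '[6, 42, 0, 0, 20, 0, 0, 0, 0, 20, 0, 0, 0, 0, 20]'

```text
time: 4.05
tcp_pos: [546.0, 278.4, 134.7]
ee_rot: [0.633, 0.774, -0.001, -0.001]
contact_force: [0.3, -0.2, -0.8]
grip_width: 30.8
gripper_force: 30.0
```

```bash
cat > cad.py <<'E'
from h import *
def corners(cx,cy,a,hx,hy,z):
    y=np.array([np.cos(a),np.sin(a)]); x=np.array([y[1],-y[0]])  # y along length, x lateral (-y side)
    return [np.r_[np.array([cx,cy])+i*hx*x+j*hy*y,z] for i,j in((1,1),(1,-1),(-1,-1),(-1,1))]
E
python3 - <<'E'
from cad import *
from scipy.optimize import least_squares
s=robot.observe(); print(s["tcp_pos"],s["ee_rot"],s["grip_width"])
snap("scene","s3.png"); w=snap("wrist","w3.png")
# pixel picks of outer top corners, from first pics (800x600 scale)
S=np.array([(318,368),(293,410),(446,467),(463,412)])/1.5625; D=np.array([(306,348),(287,381),(461,427),(468,374)])/1.5625
np.savez("pics/side.npz",**np.load("pics/side.npz"))
def f(p):
    c=corners(*p,45,130,29); c=[c[0],c[3],c[2],c[1]]
    return np.r_[np.ravel([proj("scene",q)-m for q,m in zip(c,S)]),np.ravel([proj("side",q)-m for q,m in zip(c,D)])]
r=least_squares(f,[475,236,.2],loss="soft_l1",diff_step=1e-2); print(r.x,np.round(r.fun,1))
ims=[]
for n,fn in(("scene","s0.png"),("wrist","w3.png")):
    im=cv2.imread("pics/"+fn); im=cv2.resize(im,None,fx=3,fy=3,interpolation=cv2.INTER_CUBIC)
    for h in((45,130,29),(40,125,29)):
        P=np.array([proj(n,q)*3+1 for q in corners(*r.x,*h)]).astype(int)
        cv2.polylines(im,[P],True,(0,0,255),1)
    ims.append(im)
a=ims[0][680:930,540:920]; b=cv2.resize(ims[1],(800,600))
b=cv2.resize(b,(420,315)); 
m=np.zeros((600,800,3),np.uint8); m[:250,:380]=a; m[250:600,:]=cv2.resize(ims[1],(800,600))[0:350]
m[:250,380:760]=cv2.imread("pics/s3.png")[0:250,132:512][:,:]; cv2.imwrite("pics/m2.png",m)
E
```

```text
[546.02536741 278.39978363 134.66020122] [ 6.32797141e-01  7.74317241e-01 -5.74731342e-04 -5.08339060e-04] 30.829957585435928
[4.75001418e+02 2.35999134e+02 1.96907619e-01] [-1.8 -0.5 -1.1  1.3  2.  -0.9  2.1  2.4  2.1 -1.4 -1.4  1.  -2.6 -6.3
  1.2  0.7]
```

View pics/m2.png

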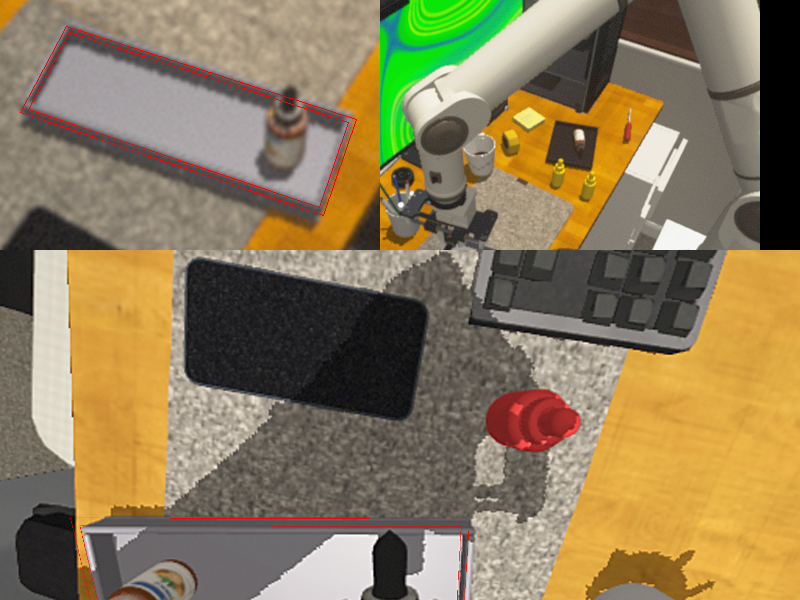

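The overlay fits the caddy at (475,236), turned 11.3°, to about 2 mm. A is level with its cap over the left wall. Next I'll lower it so the base's lower rim sits just below the right wall's top edge, then press the base against that edge and arc up.

Call:
apply_moves --series '[1.2, -6, -40, 0, 20, 0, 0, -40, 0, 20, 0, 0, -16, 0, 20, 0, 0, -8, 0, 20, 0, 0, 0, 0, 20]'

```text
time: 4.65
tcp_pos: [548.6, 270.3, 31.7]
ee_rot: [0.634, 0.773, -0.0, -0.0]
contact_force: [0.5, 0.1, 0.4]
grip_width: 31.0
gripper_force: 30.0
```

Call:
apply_moves --series '[0.4, -2, 0, 0, 20, 0.4, -2, 0, 0, 20, 0.3, -1.5, 0, 0, 20, 0, 0, 0, 0, 20]'

```text
time: 5.05
tcp_pos: [550.2, 265.3, 32.5]
ee_rot: [0.634, 0.773, 0.0, 0.0]
contact_force: [0.5, 0.5, -0.2]
grip_width: 30.9
gripper_force: 30.0
```

Call:
apply_moves --series '[-1, 5, 0, 0, 20, 0, 0, -3, 0, 20, 0, 0, 0, 0, 20]'

```text
time: 5.35
tcp_pos: [548.8, 271.5, 29.2]
ee_rot: [0.634, 0.774, 0.001, 0.0]
contact_force: [-0.3, -0.2, 5.2]
grip_width: 31.0
gripper_force: 30.0
```

Call:
apply_moves --series '[1, -5, 0, 0, 20, 0.6, -3, 0, 0, 20, 0, 0, 0, 0, 20]'

```text
time: 5.65
tcp_pos: [550.1, 262.4, 28.5]
ee_rot: [0.634, 0.773, 0.0, -0.0]
contact_force: [-0.0, 2.9, -0.1]
grip_width: 30.6
gripper_force: 30.0
```

Run:
```python
from h import *
s=robot.observe(); print(s["tcp_pos"],s["contact_force"],s["wrist_torque"])
snap("side","d4.png"); snap("wrist","w4.png"); 
m=np.hstack([cv2.resize(cv2.imread("pics/d4.png")[150:290,150:310],(400,350),interpolation=cv2.INTER_CUBIC),cv2.resize(cv2.imread("pics/w4.png")[130:384,110:400],(400,350),interpolation=cv2.INTER_CUBIC)])
cv2.imwrite("pics/m3.png",m)
```

```text
[550.09144699 262.44851165  28.50443731] [-0.02137118  2.89244747 -0.10063687] [ 0.48098783 -0.14052666  0.00902231]
```

View pics/m3.png

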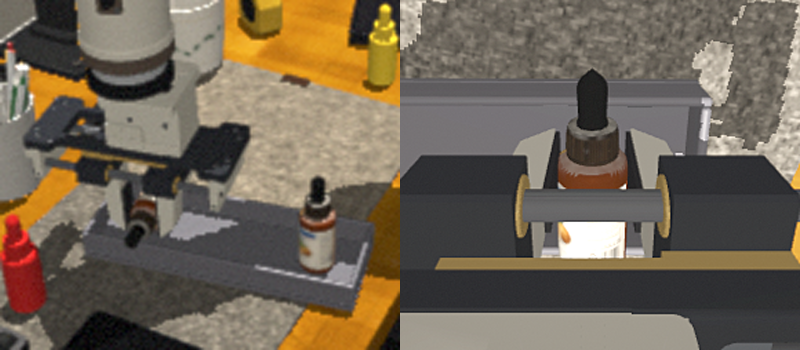

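The base is now against the wall (2.9 N along +y), with the bottle still level. Starting the arc.

Call:
apply_moves --series '[0.4, -2, 0, 0, 20, 0.3, -1.5, 4.5, 0, 20, 0.4, -2, 4.5, 0, 20, 0.5, -2.5, 4.2, 0, 20, 0.5, -2.5, 4.2, 0, 20]'

```text
time: 6.25
tcp_pos: [551.4, 255.0, 46.6]
ee_rot: [0.633, 0.774, 0.002, -0.001]
contact_force: [-0.4, 7.1, 0.2]
grip_width: 31.0
gripper_force: 30.0
```

Call:
apply_moves --series '[0.6, -3, 3.8, 0, 20, 0.6, -3, 3.8, 0, 20, 0.7, -3.5, 3.2, 0, 20, 0.7, -3.5, 3.2, 0, 20]'

```text
time: 6.65
tcp_pos: [554.3, 241.9, 60.8]
ee_rot: [0.633, 0.774, 0.002, -0.001]
contact_force: [-0.7, 5.8, 0.6]
grip_width: 31.4
gripper_force: 30.0
```

Run:
```python
from h import *
s=robot.observe(); print(s["tcp_pos"],s["contact_force"],s["wrist_torque"])
snap("side","d5.png"); snap("wrist","w5.png"); 
m=np.hstack([cv2.resize(cv2.imread("pics/d5.png")[190:260,180:260],(400,350),interpolation=cv2.INTER_CUBIC),cv2.resize(cv2.imread("pics/w5.png")[130:384,110:400],(400,350),interpolation=cv2.INTER_CUBIC)])
cv2.imwrite("pics/m4.png",m)
```

```text
[554.25892724 241.8713778   60.82444497] [-0.67148818  5.80479061  0.57805841] [ 1.44113626  0.14277514 -0.01389536]
```

View pics/m4.png

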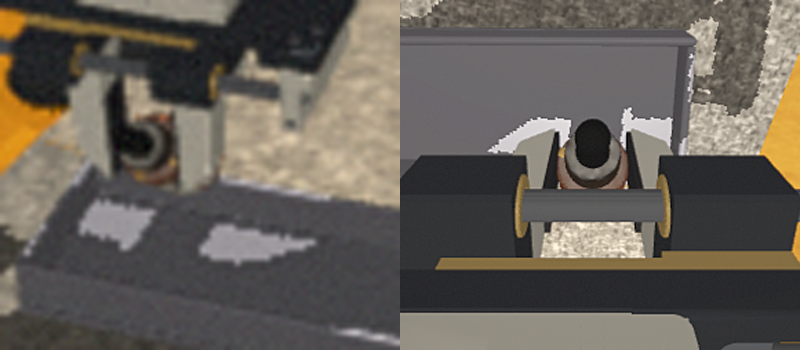

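The bottle has turned about 40–45°, cap up; in the wrist crop the cap is foreshortened near (593,145). I'll continue to about 65°, then back off, lower the base inside the wall, and push to finish.

Call:
apply_moves --series '[0.7, -3.7, 2.7, 0, 20, 0.8, -4, 2.5, 0, 20, 0.8, -4.1, 2, 0, 20, 0.8, -4.2, 1.6, 0, 20, 0.8, -4.2, 1.4, 0, 20]'

```text
time: 7.25
tcp_pos: [558.5, 220.9, 71.0]
ee_rot: [0.633, 0.774, 0.001, -0.001]
contact_force: [-0.1, 5.7, 3.2]
grip_width: 31.1
gripper_force: 30.0
```

Call:
apply_moves --series '[-2.7, 13.5, 0, 0, 20, -2.7, 13.5, 0, 0, 20, 0, 0, -8, 0, 20, 0, 0, -9, 0, 20, 0, 0, 0, 0, 20]'

```text
time: 7.75
tcp_pos: [552.0, 244.4, 51.0]
ee_rot: [0.634, 0.773, -0.002, -0.0]
contact_force: [-0.0, -1.0, -1.4]
grip_width: 31.2
gripper_force: 30.0
```

Run:
```python
from h import *
s=robot.observe(); print(s["tcp_pos"],s["contact_force"],s["wrist_torque"])
snap("side","d6.png"); snap("wrist","w6.png"); 
m=np.hstack([cv2.resize(cv2.imread("pics/d6.png")[190:260,180:260],(400,350),interpolation=cv2.INTER_CUBIC),cv2.resize(cv2.imread("pics/w6.png")[130:384,110:400],(400,350),interpolation=cv2.INTER_CUBIC)])
cv2.imwrite("pics/m5.png",m)
im=cv2.imread("pics/w6.png")[200:300,200:310].mean(2); print(im.shape)
# dark cap blob centre in wrist
g=(cv2.imread("pics/w6.png").max(2)<35).astype(np.uint8); g[:, :215]=0; g[:,290:]=0; g[285:]=0
n,l,st,c=cv2.connectedComponentsWithStats(g); print([(st[i].tolist(),c[i].round().tolist()) for i in range(1,n) if st[i,4]>60])
```

```text
[552.04429412 244.42818919  51.00530353] [-0.00197738 -0.99232947 -1.3730056 ] [-0.0341179  -0.05467576  0.04601632]
(100, 110)
[([215, 0, 63, 60, 2772], [246.0, 29.0]), ([236, 243, 27, 24, 521], [249.0, 256.0])]
```

```bash
cat >> h.py <<'E'
def capfit(a=101.4,g=52,off=10.4):
    n=np.array([np.cos(np.radians(a)),np.sin(np.radians(a)),0]); P=robot.observe()["tcp_pos"]+np.array([0,0,off])
    for t in range(45,100,9):
        t=np.radians(t); u=np.cos(t)*n+[0,0,np.sin(t)]; c=P+(102-g)*u; b=P+(82-g)*u
        print(round(np.degrees(t)),proj("wrist",c),proj("wrist",b))
E
python3 - <<'E'
from h import *
capfit()
im=cv2.imread("pics/w6.png").max(2)
print(im[215:290:3,249])
E
```

```text
45 [249.1 218.1] [249.2 231.9]
54 [249.1 235.1] [249.2 240.8]
63 [249.1 253.1] [249.2 250.1]
72 [249.1 271.3] [249.2 259.4]
81 [249.1 288.6] [249.2 268.4]
90 [249.1 304.2] [249.2 276.6]
99 [249.1 317.2] [249.2 283.8]
[109 110 111 104 115 133  45 124 125  66  26  27  27  26  26  31  32  23
  76  83  88  95  97  96  95]
```

The wrist blob puts the cap end at (249,255), which means a tilt of about 64° and matches the model. Now pushing toward the wall.

Call:
apply_moves --series '[0.8, -4, 0.5, 0, 20, 0.8, -4, 0.5, 0, 20, 0.8, -4, 0.5, 0, 20, 0.8, -4, 0.5, 0, 20, 0.4, -2, 0, 0, 20]'

```text
time: 8.35
tcp_pos: [557.3, 232.1, 57.4]
ee_rot: [0.633, 0.774, 0.003, -0.001]
contact_force: [-1.9, 6.1, 4.2]
grip_width: 31.2
gripper_force: 30.0
```

Run:
```python
from h import *
snap("wrist","w7.png"); capfit()
s=robot.observe(); print(s["tcp_pos"],s["contact_force"],s["wrist_torque"])
g=(cv2.imread("pics/w7.png").max(2)<35).astype(np.uint8); g[:, :215]=0; g[:,290:]=0; g[320:]=0
n,l,st,c=cv2.connectedComponentsWithStats(g); print([(st[i].tolist(),c[i].round().tolist()) for i in range(1,n) if st[i,4]>60])
print(cv2.imread("pics/w7.png").max(2)[215:320:3,249])
```

```text
45 [249.  218.2] [248.9 232.1]
54 [249. 235.] [248.9 241. ]
63 [249.1 252.9] [248.9 250.2]
72 [249.1 270.9] [248.9 259.5]
81 [249.1 288.2] [248.9 268.4]
90 [249.  303.7] [248.9 276.6]
99 [249.  316.8] [248.9 283.8]
[557.52929411 231.49073644  57.34237696] [-2.25593978  6.77648283  4.39368039] [ 1.60763712e+00  3.63114063e-01 -5.58171720e-04]
[([215, 0, 55, 41, 1470], [244.0, 20.0]), ([215, 226, 10, 39, 62], [220.0, 241.0]), ([274, 226, 8, 41, 117], [277.0, 249.0]), ([238, 255, 24, 12, 239], [250.0, 261.0])]
[145 144 142  83  90 115 145 153  38  45  54 127 124  51  24  21  25  18
  74  81  85  93  93  96  92  92  22 206 205 231 207 233 223 194 136]
```

Call:
apply_moves --series '[0.6, -3, 0, 0, 20, 0.6, -3, 0, 0, 20, 0, 0, -4, 0, 20, 0, 0, -4, 0, 20, 0, 0, 0, 0, 20]'

```text
time: 8.9
tcp_pos: [558.9, 224.8, 48.5]
ee_rot: [0.634, 0.774, 0.003, -0.001]
contact_force: [0.3, 5.7, 0.3]
grip_width: 31.4
gripper_force: 30.0
```

Call:
apply_moves --series '[-0.8, 4, 0, 0, 20, -0.8, 4, -1, 0, 20, 0, 0, -1, 0, 20, 0, 0, 0, 0, 20]'

```text
time: 9.3
tcp_pos: [558.2, 227.8, 47.9]
ee_rot: [0.635, 0.773, -0.001, 0.002]
contact_force: [-2.8, -5.7, 19.2]
grip_width: 31.5
gripper_force: 30.1
```

Run:
```python
from h import *
s=robot.observe(); print(s["tcp_pos"],s["contact_force"],s["wrist_torque"])
snap("side","d8.png"); snap("wrist","w8.png"); snap("scene","s8.png")
c=lambda i,x,y:cv2.resize(cv2.imread("pics/"+i)[y:y+70,x:x+80],(400,300),interpolation=cv2.INTER_CUBIC)
m=np.vstack([np.hstack([c("d8.png",180,190),c("s8.png",190,215)]),np.hstack([cv2.resize(cv2.imread("pics/w8.png")[130:384,110:400],(400,300))]*2)])
cv2.imwrite("pics/m6.png",m)
```

```text
[558.24768533 227.82682641  47.91419978] [-2.76305146 -5.67537502 19.23640338] [-1.28637004  0.77389476  0.03629388]
```

View pics/m6.png

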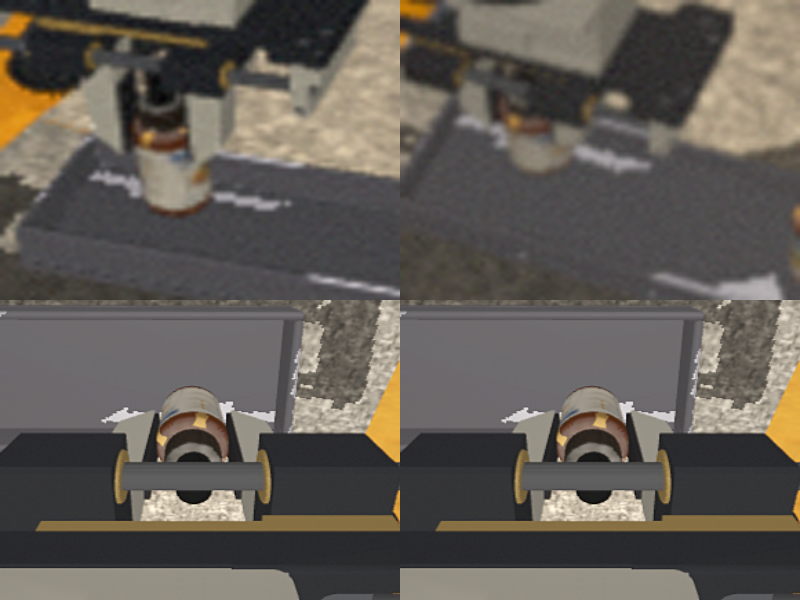

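A is upright on the caddy floor with about 7° of lean left. I'll take that out and release.

Call:
apply_moves --series '[0.6, -3, 0, 0, 20, 0.6, -3, 0.5, 0, 20, 0, 0, 1, 0, 20, 0, 0, 0, 0, 36, 0, 0, 0, 0, 44]'

```text
time: 9.95
tcp_pos: [557.6, 222.4, 46.4]
ee_rot: [0.634, 0.773, -0.001, 0.0]
contact_force: [-0.3, 0.0, -0.5]
grip_width: 40.0
gripper_force: 0.0
```

Call:
apply_moves --series '[0, 0, 0, 0, 46, 0, 0, 4, 0, 46, 0, 0, 30, 0, 46, 0, 0, 45, 0, 46, 0, 0, 45, 0, 50]'

```text
time: 10.45
tcp_pos: [556.9, 223.4, 171.7]
ee_rot: [0.634, 0.773, -0.001, -0.001]
contact_force: [1.1, -0.7, -0.6]
grip_width: 48.8
gripper_force: 0.0
```

Run:
```python
from h import *
s=robot.observe(); print(s["tcp_pos"],s["ee_rot"],s["contact_force"])
w=snap("wrist","w9.png"); cv2.imwrite("pics/x.png",cv2.imread("pics/w9.png"))
im=cv2.imread("pics/w9.png").max(2)
g=(im<40).astype(np.uint8); g[270:]=0
n,l,st,c=cv2.connectedComponentsWithStats(g); print([(st[i].tolist(),c[i].round(1).tolist()) for i in range(1,n) if st[i,4]>80])
print(proj("wrist",[558,221,107]),proj("wrist",[558,221,5]),proj("wrist",[558,221,75]))
```

```text
[556.92960872 223.43489859 171.65023326] [ 6.33884527e-01  7.73426915e-01 -8.96217847e-04 -6.40534045e-04] [ 1.09384806 -0.67704234 -0.61149063]
[([0, 0, 29, 18, 375], [16.1, 6.4]), ([128, 0, 142, 58, 6067], [203.7, 22.3]), ([324, 0, 101, 14, 527], [381.2, 5.3]), ([0, 53, 3, 50, 90], [0.5, 77.7]), ([21, 125, 40, 64, 1966], [42.1, 155.6]), ([82, 160, 21, 24, 157], [95.7, 169.5]), ([65, 168, 26, 18, 328], [77.4, 176.7]), ([245, 191, 13, 19, 204], [250.7, 199.9]), ([195, 226, 17, 41, 376], [205.4, 250.7]), ([287, 226, 17, 41, 378], [292.8, 250.4]), ([321, 236, 106, 34, 2140], [367.8, 255.9]), ([73, 244, 106, 26, 2028], [128.9, 256.8])]
[249.6 206.7] [249.7 177. ] [249.6 195.1]
```

A stands: its cap is at (251,200), against a prediction of (250,207) for an upright bottle. Heading to B.

Call:
apply_moves --series '[-7, -46, 10, 1.7, 70, -7, -46, 10, 1.7, 70, -7, -46, 10, 1.7, 70, -7, -46, 10, 1.7, 70, -7, -46, 10, 1.7, 70]'

```text
time: 11.0
tcp_pos: [522.0, -8.1, 221.2]
ee_rot: [0.574, 0.819, -0.0, 0.0]
contact_force: [0.4, 0.8, 0.4]
grip_width: 69.8
gripper_force: 0.0
```

Call:
apply_moves --series '[-7, -46, 0, 1.7, 70, -7, -46, 0, 1.7, 70, -7, -46, 0, 1.7, 70, -7, -46, 0, 1.7, 70, -7, -46, 0, 1.7, 70]'

```text
time: 11.5
tcp_pos: [486.9, -238.2, 221.0]
ee_rot: [0.512, 0.859, -0.0, 0.0]
contact_force: [0.4, -0.5, 0.5]
grip_width: 69.9
gripper_force: 0.0
```

Call:
apply_moves --series '[-7, -46, 0, 1.7, 70, 0, 0, 0, 0, 70, 0, 0, 0, 0, 70]'

```text
time: 11.8
tcp_pos: [479.9, -283.6, 220.4]
ee_rot: [0.502, 0.865, 0.0, -0.0]
contact_force: [-0.3, 0.5, -0.2]
grip_width: 69.8
gripper_force: 0.0
```

Run:
```python
from h import *
s=robot.observe(); print(s["tcp_pos"],s["ee_rot"],s["joint_positions"])
snap("wrist","w10.png"); cv2.imwrite("pics/w10b.png",cv2.resize(cv2.imread("pics/w10.png")[60:290,120:400],(800,600),interpolation=cv2.INTER_CUBIC))
im=cv2.imread("pics/w10.png"); 
g=((im.min(2)>110)).astype(np.uint8); g[285:]=0
n,l,st,c=cv2.connectedComponentsWithStats(g); print([(st[i].tolist(),c[i].round(1).tolist()) for i in range(1,n) if 100<st[i,4]<3000])
for p in((500.7,-327.5,19),(454,-251.6,19)): print(proj("wrist",p))
```

```text
[ 479.90132599 -283.61262093  220.42378316] [ 5.01647670e-01  8.65071916e-01  1.90316597e-04 -3.98744626e-04] [ 1.23604029  0.48132249 -0.97737197  1.78062816  0.4403113   1.11818413
  0.63203792]
[([99, 0, 84, 46, 1336], [144.9, 19.1]), ([14, 114, 119, 129, 1919], [70.0, 162.2]), ([235, 166, 25, 34, 704], [247.8, 182.5]), ([308, 209, 78, 58, 2031], [343.9, 237.7]), ([151, 224, 40, 43, 948], [168.6, 246.6]), ([470, 242, 42, 19, 164], [490.9, 250.6])]
[246.1 201.6]
[243.8 138.9]
```

View pics/w10b.png

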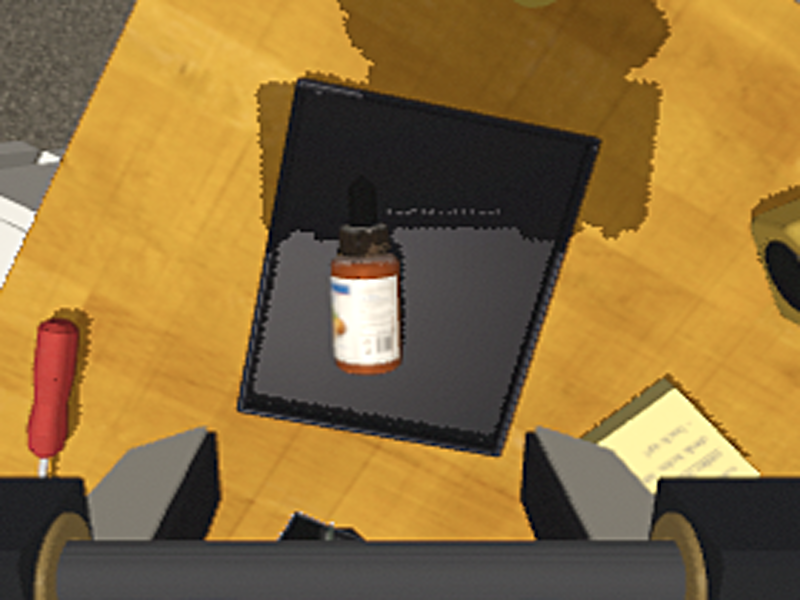

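The wrist crop shows B with its base at (369,374), the end of its body at (366,262) and its cap tip at (362,178). It is nearly aligned with the tool.

Run:
```python
from h import *
f=lambda u,v,z:pt("wrist",120+u/2.857,60+v/2.609,z)
b=f(369,374,33); t=f(362,179,15); m=f(366,300,19); k=f(364.5,215,19)
print(b,t,m,k, np.hypot(*(t-b)[:2]))
for p,q in((b,t),(m,k)): print(np.degrees(np.arctan2(*(q-p)[[1,0]])))
print(np.degrees(2*np.arctan2(.8651,.5016)))
print(f(331,310,19),f(401,310,19))
```

```text
[ 503.2 -323.1   33. ] [ 450.8 -238.3   15. ] [ 483.6 -291.9   19. ] [ 460.6 -253.1   19. ] 99.68349913601548
121.71293600121427
120.65876286792204
119.78819548668852
[ 471.5 -305.2   19. ] [ 501.2 -288.2   19. ]
```

Call:
apply_moves --series '[-4, 6, -40, 1.4, 44, -4, 6, -45, 0, 44, 0, 0, -45, 0, 44, 0, 0, -35, 0, 44, 0, 0, 0, 0, 44]'

```text
time: 12.35
tcp_pos: [469.7, -266.4, 52.0]
ee_rot: [0.488, 0.873, 0.0, -0.004]
contact_force: [-0.6, -0.5, 0.1]
grip_width: 44.3
gripper_force: 0.0
```

Call:
apply_moves --series '[0, 0, -30, 0, 44, 0, 0, -17, 0, 44, 0, 0, 0, 0, 44, 0, 0, 0, 0, 20, 0, 0, 0, 0, 20]'

```text
time: 12.85
tcp_pos: [473.7, -270.4, 10.4]
ee_rot: [0.489, 0.872, -0.0, 0.001]
contact_force: [-0.4, 0.1, 0.7]
grip_width: 32.4
gripper_force: 0.2
```

Call:
apply_moves --series '[0, 0, 0, 0, 20, 0, 0, 0, 0, 20, 0, 0, 20, 0, 20, 0, 0, 40, 0, 20, 0, 0, 45, 0, 20]'

```text
time: 13.35
tcp_pos: [471.6, -269.7, 114.2]
ee_rot: [0.489, 0.872, 0.0, -0.001]
contact_force: [0.4, -0.8, -0.5]
grip_width: 30.2
gripper_force: 30.0
```

B is gripped. At its caddy slot the gripper body would sit low enough to hit A's and C's caps during the pivot, so I'll stand B up against the tray's own end wall first. Checking the tray geometry and the PC tower's clearance.

Run:
```python
from h import *
k=lambda n,u,v,z:pt(n,u/1.5625,v/1.5625,z)
print("tower",k("scene",520,174,0),k("side",492,205,0),k("scene",412,132,0))
d=dict(np.load("pics/wrist.npz"))
f=lambda u,v,z:pt("wrist",120+u/2.857,60+v/2.609,z)
print("tray outer top",[f(*p,17.5).tolist() for p in((300,79),(600,140),(499,454),(239,409))])
print("inner end",f(262,408,17.5),f(490,445,17.5))
s=robot.observe(); print(s["tcp_pos"])
```

```text
tower [ 542.1 -442.5    0. ] [ 553.7 -441.7    0. ] [ 817.  -443.1   -0. ]
tray outer top [[403.3, -210.5, 17.5], [535.4, -167.6, 17.5], [589.9, -336.9, 17.5], [458.5, -379.8, 17.5]]
inner end [ 468.5 -373.4   17.5] [ 582.7 -334.4   17.5]
[ 471.62442987 -269.66528141  114.1957327 ]
```

The tray's end wall inner face is at about (523,-354), with its inward normal at 108°. The PC tower is at y<-442, so it is clear. Aligning B with the wall and lowering.

Call:
apply_moves --series '[14, -8, 0, -6.6, 20, 15, -8, -20, -6.6, 20, 0, 0, -40, 0, 20, 0, 0, -26, 0, 20, 0, 0, -9, 0, 20]'

```text
time: 13.85
tcp_pos: [499.7, -285.5, 16.4]
ee_rot: [0.586, 0.81, -0.0, -0.002]
contact_force: [-0.3, 0.6, -0.4]
grip_width: 30.2
gripper_force: 30.0
```

Call:
apply_moves --series '[0, 0, 0, 0, 20, 1.2, -3.8, 0, 0, 20, 0.6, -1.9, 0, 0, 20, 0.6, -1.9, 0, 0, 20, 0, 0, 0, 0, 20]'

```text
time: 14.35
tcp_pos: [504.7, -294.8, 19.8]
ee_rot: [0.587, 0.81, -0.0, 0.001]
contact_force: [-0.1, 0.2, -0.7]
grip_width: 30.5
gripper_force: 30.0
```

Call:
apply_moves --series '[0.6, -1.9, -1, 0, 20, 0.6, -1.9, 0, 0, 20, 0.6, -1.9, 0, 0, 20, 0, 0, 0, 0, 20]'

```text
time: 14.75
tcp_pos: [505.4, -298.0, 17.4]
ee_rot: [0.586, 0.81, 0.0, -0.001]
contact_force: [-1.5, 4.5, 0.6]
grip_width: 30.2
gripper_force: 30.0
```

Call:
apply_moves --series '[0.6, -1.9, 0, 0, 20, 0.6, -1.9, 0, 0, 20, 0, 0, 0, 0, 20]'

```text
time: 15.05
tcp_pos: [505.3, -298.2, 16.7]
ee_rot: [0.585, 0.811, 0.001, -0.004]
contact_force: [-4.6, 10.4, 2.0]
grip_width: 30.5
gripper_force: 30.1
```

Contact: 10 N along the axis, with g about 58 mm. Arcing B up.

Call:
apply_moves --series '[0.4, -1.2, 4.9, 0, 20, 0.4, -1.2, 4.9, 0, 20, 0.6, -2, 4.6, 0, 20, 0.6, -2, 4.6, 0, 20, 0.9, -2.8, 4.2, 0, 20]'

```text
time: 15.55
tcp_pos: [508.6, -308.3, 40.4]
ee_rot: [0.585, 0.811, 0.001, -0.003]
contact_force: [-3.8, 8.5, 3.3]
grip_width: 30.9
gripper_force: 30.1
```

Call:
apply_moves --series '[0.9, -2.8, 4.2, 0, 20, 1.1, -3.4, 3.6, 0, 20, 1.1, -3.4, 3.6, 0, 20, 1.3, -3.9, 2.9, 0, 20, 1.3, -3.9, 2.9, 0, 20]'

```text
time: 16.05
tcp_pos: [515.2, -328.5, 58.2]
ee_rot: [0.586, 0.81, 0.0, -0.001]
contact_force: [-2.0, 3.0, 1.3]
grip_width: 30.9
gripper_force: 30.0
```

```bash
cat > blob.py <<'E'
from h import *
import sys
def blob(f,a,g):
    snap("wrist",f); s=robot.observe(); print(s["tcp_pos"].round(1),s["contact_force"].round(1)); capfit(a,g)
    im=cv2.imread("pics/"+f).max(2); q=(im<40).astype(np.uint8); q[:, :225]=0; q[:,275:]=0; q[330:]=0
    n,l,st,c=cv2.connectedComponentsWithStats(q); print([(st[i].tolist(),c[i].round().tolist()) for i in range(1,n) if st[i,4]>40])
E
python3 -c "
from blob import *
blob('w11.png',108,57)"
```

```text
[ 515.8 -329.8   58.8] [-2.4  3.8  5.6]
45 [248.7 224.5] [248.7 237.1]
54 [248.6 239.2] [248.6 244.3]
63 [248.6 254.8] [248.6 251.8]
72 [248.5 270.4] [248.5 259.3]
81 [248.4 285.4] [248.5 266.4]
90 [248.3 298.8] [248.5 273.1]
99 [248.3 310.2] [248.4 278.9]
[([225, 6, 50, 9, 400], [250.0, 10.0]), ([225, 157, 50, 89, 1947], [251.0, 197.0]), ([239, 235, 26, 28, 554], [252.0, 248.0])]
```

Call:
apply_moves --series '[1.4, -4.4, 2, 0, 20, 1.5, -4.6, 1.5, 0, 20, 1.5, -4.7, 1, 0, 20, 1.5, -4.7, 0.5, 0, 20, 0, 0, 0, 0, 20]'

```text
time: 16.6
tcp_pos: [522.1, -349.5, 63.8]
ee_rot: [0.587, 0.81, -0.0, 0.001]
contact_force: [-3.0, 2.4, 6.0]
grip_width: 30.7
gripper_force: 30.0
```

Call:
apply_moves --series '[-4, 12.4, 0, 0, 20, -4, 12.4, 0, 0, 20, 0, 0, -6, 0, 20, 0, 0, -4, 0, 20, 0, 0, 0, 0, 20]'

```text
time: 17.1
tcp_pos: [513.5, -320.9, 53.2]
ee_rot: [0.586, 0.811, 0.001, -0.001]
contact_force: [-3.6, 5.6, 9.1]
grip_width: 31.2
gripper_force: 30.1
```

```bash
python3 -c "
from blob import *
blob('w12.png',108,57)"
```

```text
[ 513.6 -321.1   53.4] [-3.   5.7 10.3]
45 [248.6 221.9] [248.5 234.8]
54 [248.5 236.5] [248.5 242. ]
63 [248.4 252. ] [248.5 249.5]
72 [248.3 267.7] [248.4 256.9]
81 [248.2 282.6] [248.4 264.1]
90 [248.2 296.2] [248.3 270.8]
99 [248.1 307.6] [248.3 276.6]
[([225, 17, 50, 8, 373], [249.0, 21.0]), ([225, 159, 50, 73, 1355], [249.0, 195.0]), ([263, 158, 12, 19, 80], [270.0, 167.0]), ([239, 251, 25, 16, 310], [250.0, 260.0])]
```

Call:
apply_moves --series '[-1.5, 4.8, 0, 0, 20, 0, 0, -1, 0, 20, 0, 0, 0, 0, 20]'

```text
time: 17.45
tcp_pos: [511.8, -319.0, 51.7]
ee_rot: [0.586, 0.81, -0.0, -0.0]
contact_force: [0.1, -0.0, -1.3]
grip_width: 30.9
gripper_force: 30.0
```

Call:
apply_moves --series '[1.2, -3.8, 0, 0, 20, 1.2, -3.8, 0, 0, 20, 1.2, -3.8, 0.5, 0, 20, 1.2, -3.8, 0.5, 0, 20, 1.2, -3.8, 0.5, 0, 20]'

```text
time: 17.95
tcp_pos: [518.2, -336.5, 53.7]
ee_rot: [0.586, 0.81, 0.001, -0.001]
contact_force: [-1.8, 4.6, 3.2]
grip_width: 31.0
gripper_force: 30.0
```

```bash
python3 -c "
from blob import *
blob('w13.png',108,57)"
```

```text
[ 518.5 -337.5   53.8] [0.5 3.2 1.3]
45 [248.5 223.5] [248.4 236.2]
54 [248.4 238.2] [248.4 243.4]
63 [248.3 253.7] [248.4 250.9]
72 [248.2 269.3] [248.3 258.3]
81 [248.2 284.2] [248.3 265.5]
90 [248.1 297.6] [248.3 272.1]
99 [248.1 309. ] [248.2 277.9]
[([225, 155, 50, 65, 1474], [250.0, 185.0]), ([239, 292, 25, 21, 445], [251.0, 301.0]), ([225, 307, 7, 10, 50], [227.0, 312.0])]
```

B is now upright: its cap disc is centred at about (251,300), against (248,298) predicted for 90°. I'll lift it and carry it to the middle of the caddy.

Call:
apply_moves --series '[-1.5, 4.8, 25, 0, 20, 0, 0, 45, 0, 20, 0, 0, 45, 0, 20, 0, 20, 15, 0, 20, -3, 38, 0, -0.6, 20]'

```text
time: 18.5
tcp_pos: [515.9, -279.8, 187.2]
ee_rot: [0.593, 0.805, -0.0, 0.004]
contact_force: [-0.5, -0.5, -0.8]
grip_width: 30.8
gripper_force: 30.0
```

Call:
apply_moves --series '[-3, 42, 0, -0.6, 20, -3, 42, 0, -0.6, 20, -3, 42, 0, -0.6, 20, -3, 42, 0, -0.6, 20, -3, 42, 0, -0.6, 20]'

```text
time: 19.0
tcp_pos: [499.1, -64.4, 184.1]
ee_rot: [0.612, 0.791, 0.0, 0.001]
contact_force: [-0.1, 0.4, -0.5]
grip_width: 30.8
gripper_force: 30.0
```

Call:
apply_moves --series '[-3, 42, 0, -0.6, 20, -3, 42, 0, -0.6, 20, -3, 42, 0, -0.6, 20, -3, 42, 0, -0.6, 20, -3, 42, 0, -0.6, 20]'

```text
time: 19.5
tcp_pos: [484.6, 146.0, 184.2]
ee_rot: [0.633, 0.774, 0.001, 0.001]
contact_force: [1.0, -1.3, -0.2]
grip_width: 31.2
gripper_force: 30.0
```

Call:
apply_moves --series '[-3, 42, 0, 0, 20, -3, 30, 0, 0, 20, 0, 8, 0, 0, 20, 0, 0, 0, 0, 20]'

```text
time: 19.9
tcp_pos: [478.0, 226.4, 184.0]
ee_rot: [0.631, 0.776, 0.001, 0.0]
contact_force: [0.3, 0.1, -1.3]
grip_width: 31.1
gripper_force: 30.0
```

```bash
python3 -c "
from blob import *
blob('w14.png',101.4,57)
a=snap('side','d14.png'); snap('scene','s14.png')"
```

```text
[478.3 224.6 183.7] [0.5 0.1 0.3]
45 [248.6 224.7] [248.5 237.2]
54 [248.5 239.3] [248.4 244.3]
63 [248.4 254.8] [248.4 251.8]
72 [248.3 270.3] [248.3 259.2]
81 [248.3 285.1] [248.3 266.3]
90 [248.2 298.4] [248.3 272.9]
99 [248.1 309.7] [248.2 278.6]
[([225, 0, 50, 66, 3045], [250.0, 31.0]), ([231, 246, 38, 21, 222], [248.0, 254.0]), ([239, 291, 25, 19, 371], [251.0, 299.0])]
```

Call:
apply_moves --series '[0, 0, -40, 0, 20, 0, 0, -40, 0, 20, 0, 0, -30, 0, 20, 0, 0, -15, 0, 20, 0, 0, 0, 0, 20]'

```text
time: 20.55
tcp_pos: [476.8, 223.1, 57.0]
ee_rot: [0.633, 0.774, -0.002, -0.001]
contact_force: [-0.7, 0.4, -0.8]
grip_width: 31.1
gripper_force: 30.0
```

Call:
apply_moves --series '[0, 0, -3, 0, 20, 0, 0, -2, 0, 20, 0, 0, 0, 0, 20]'

```text
time: 20.85
tcp_pos: [478.5, 225.4, 54.8]
ee_rot: [0.632, 0.775, 0.001, 0.001]
contact_force: [0.1, 0.6, -0.2]
grip_width: 30.9
gripper_force: 30.0
```

Call:
apply_moves --series '[0, 0, -2, 0, 20, 0, 0, -2, 0, 20, 0, 0, 0, 0, 20]'

```text
time: 21.15
tcp_pos: [478.2, 225.4, 50.9]
ee_rot: [0.632, 0.775, 0.0, 0.001]
contact_force: [-1.5, -1.2, 8.7]
grip_width: 31.0
gripper_force: 30.0
```

Call:
apply_moves --series '[0, 0, -1, 0, 20, 0, 0, -1, 0, 20, 0, 0, 0, 0, 20]'

```text
time: 21.45
tcp_pos: [478.5, 225.6, 50.6]
ee_rot: [0.632, 0.775, 0.0, 0.002]
contact_force: [-6.9, -4.3, 27.9]
grip_width: 30.7
gripper_force: 30.1
```

B is on the floor. I'll relieve the pressure, release, retreat, and check.

Call:
apply_moves --series '[0, 0, 1, 0, 20, 0, 0, 1, 0, 20, 0, 0, 0, 0, 36, 0, 0, 0, 0, 44, 0, 0, 0, 0, 46]'

```text
time: 21.95
tcp_pos: [477.5, 225.1, 49.5]
ee_rot: [0.632, 0.775, -0.0, -0.0]
contact_force: [0.1, -0.1, 0.9]
grip_width: 44.9
gripper_force: 0.0
```

Call:
apply_moves --series '[0, 0, 6, 0, 46, 0, 0, 30, 0, 46, 0, 0, 45, 0, 46, 0, 0, 45, 0, 46, 0, 0, 20, 0, 46]'

```text
time: 22.45
tcp_pos: [478.9, 226.8, 199.8]
ee_rot: [0.632, 0.775, 0.002, 0.001]
contact_force: [-0.1, 0.1, -0.7]
grip_width: 45.6
gripper_force: 0.0
```

Call:
apply_moves --series '[0, -45, 0, 0, 46, 0, -45, 0, 0, 46, 0, -45, 0, 0, 46, 0, -45, 0, 0, 46, 0, -20, 0, 0, 46]'

```text
time: 22.95
tcp_pos: [477.2, 20.3, 195.6]
ee_rot: [0.634, 0.773, -0.001, 0.0]
contact_force: [0.5, 0.2, 0.8]
grip_width: 46.1
gripper_force: 0.0
```

Run:
```python
from h import *
s=robot.observe(); print(s["time"],s["tcp_pos"],s["contact_force"])
for n in("side","scene"):
    snap(n,n+"_end.png"); im=cv2.imread("pics/%s_end.png"%n)
    q=((im.max(2)<70)).astype(np.uint8)
    for name,p in(("A",(558,221.5)),("B",(478,225)),("C",(391,214))):
        t,b=proj(n,[*p,107]),proj(n,[*p,5]); c=proj(n,[*p,82])
        x,y=int(t[0]),int(t[1]); w=q[y-8:y+14,x-9:x+10]; m=np.argwhere(w)
        print(n,name,"pred top",t,"collar",c,"dark cols",m[:,1].min()+x-9,m[:,1].max()+x-9,"rows",m[:,0].min()+y-8,m[:,0].max()+y-8,"cent",(m.mean(0)[::-1]+[x-9,y-8]).round(1), "n",len(m))
# bystander change: compare with first pics outside robot
a=cv2.imread("pics/s0.png").astype(int); b=cv2.imread("pics/scene_end.png").astype(int)
d=(np.abs(a-b).max(2)>60).astype(np.uint8); n,l,st,c=cv2.connectedComponentsWithStats(d)
print([st[i].tolist() for i in range(1,n) if st[i,4]>25])
```

```text
22.95 [477.17493862  20.31681884 195.57713319] [0.54343535 0.24520702 0.7858578 ]
side A pred top [212.5 202.5] collar [213.3 211.1] dark cols 203 218 rows 194 215 cent [210.4 202.2] n 158
side B pred top [241.6 212.8] collar [242.  221.5] dark cols 232 248 rows 204 225 cent [242.6 217.1] n 91
side C pred top [278.9 221. ] collar [278.8 229.9] dark cols 269 287 rows 217 234 cent [276.8 227. ] n 96
scene A pred top [216.1 227.9] collar [216.7 233.8] dark cols 213 220 rows 228 240 cent [216.4 234. ] n 40
scene B pred top [243.5 244. ] collar [243.6 249.6] dark cols 241 247 rows 241 253 cent [244.5 246.6] n 43
scene C pred top [278.3 257.6] collar [277.7 263.1] dark cols 272 278 rows 255 268 cent [275.5 260.8] n 41
[[248, 0, 161, 164, 6140], [460, 7, 32, 28, 487], [454, 46, 30, 20, 271], [326, 129, 11, 14, 121], [321, 154, 7, 8, 29], [298, 158, 8, 12, 70], [507, 161, 5, 19, 80], [486, 181, 26, 56, 819], [275, 190, 11, 12, 86], [269, 202, 14, 16, 144], [234, 208, 95, 67, 2929], [426, 222, 32, 45, 774], [214, 228, 5, 9, 36], [210, 248, 14, 11, 73], [236, 251, 24, 22, 182], [381, 262, 48, 50, 1363], [480, 313, 6, 15, 59], [354, 315, 19, 38, 402]]
```

Run:
```python
from h import *
for f in("d0.png","side_end.png","s0.png","scene_end.png"):
    im=cv2.cvtColor(cv2.imread("pics/"+f),cv2.COLOR_BGR2HSV)
    for nm,lo,hi in(("yel",(25,150,60),(35,255,255)),("red",(0,180,80),(4,255,255)),("white label",(0,0,150),(179,60,255))):
        q=cv2.inRange(im,lo,hi); q[:100]=0
        n,l,st,c=cv2.connectedComponentsWithStats(q); print(f,nm,[(st[i].tolist()) for i in range(1,n) if 40<st[i,4]<700 and 130<st[i,0]<360])
```

```text
d0.png yel []
d0.png red [[150, 236, 18, 39, 411]]
d0.png white label [[145, 171, 17, 27, 156], [272, 243, 9, 14, 71], [279, 247, 15, 17, 127], [222, 273, 17, 19, 85], [186, 310, 18, 8, 49], [196, 321, 16, 18, 86], [170, 322, 12, 14, 47], [182, 325, 12, 15, 54]]
side_end.png yel []
side_end.png red [[150, 236, 18, 39, 405]]
side_end.png white label [[264, 119, 6, 21, 60], [292, 122, 6, 20, 59], [145, 171, 17, 28, 172], [189, 203, 22, 20, 208], [181, 225, 15, 17, 59], [210, 224, 10, 14, 87], [239, 233, 11, 15, 94], [272, 243, 10, 14, 84], [279, 247, 15, 17, 136], [189, 257, 15, 10, 51], [222, 273, 18, 10, 45], [357, 276, 17, 26, 99], [229, 278, 14, 15, 56], [147, 307, 15, 11, 47], [186, 310, 21, 8, 66], [196, 321, 16, 19, 98], [168, 322, 14, 14, 56], [182, 325, 12, 15, 58], [213, 330, 15, 9, 46], [136, 336, 14, 12, 57], [136, 351, 11, 14, 43]]
s0.png yel []
s0.png red [[157, 266, 15, 26, 263]]
s0.png white label [[328, 130, 9, 10, 67], [216, 133, 31, 25, 426], [238, 174, 12, 16, 60], [240, 179, 25, 18, 79], [274, 189, 14, 15, 115], [160, 191, 7, 9, 41], [298, 208, 11, 16, 50], [280, 2
[... 223 characters left out ...]
, 15, 53], [212, 356, 12, 10, 43]]
scene_end.png yel []
scene_end.png red [[157, 266, 15, 26, 262]]
scene_end.png white label [[312, 104, 9, 10, 66], [215, 133, 32, 26, 478], [242, 174, 14, 11, 44], [159, 191, 8, 9, 43], [287, 196, 15, 10, 41], [180, 228, 19, 32, 201], [170, 249, 12, 27, 89], [166, 252, 7, 18, 69], [191, 273, 31, 32, 223], [178, 287, 15, 10, 44], [224, 286, 20, 13, 79], [221, 292, 43, 27, 319], [157, 297, 11, 7, 42], [245, 308, 9, 8, 42], [241, 316, 10, 10, 43], [135, 321, 37, 63, 502], [175, 323, 8, 15, 41], [238, 325, 9, 16, 44], [177, 334, 30, 13, 109], [191, 342, 14, 10, 72], [172, 346, 14, 14, 90], [196, 346, 34, 31, 317], [183, 348, 13, 17, 90], [161, 361, 13, 23, 84]]
```

```bash
python3 -c "
from cell import robot
print(robot.sign_off())"
```

```text
the job is handed in; nothing more can be done
None
```

I stood bottle_a and bottle_b upright, caps up, on the caddy floor beside bottle_c and handed in after about 23 s of the 58 s. I checked this from image measurements, as my ten picture views were used: bottle_c, the red look-alike and the mug had not moved, and I have no end check on the yellow look-alikes or the other bystanders.

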